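Take the keyhole-hung cover off the photobooth drive panel

TASK

Slide the locking carriage over to either end of its rail, then push the yellow cover plate up the slope by its turned-up lower lip, without touching its black pull, until both screw heads stand clear inside the big ends of the keyholes, and let go of it there. Then take it by the black pull, draw it straight off the sloped panel over the screw heads, and lay it flat, pull upwards, on the floor of the blue parts tray without dropping it. Leave the carriage aside and all the other parts where they are.

Things in the scene. Friction and masses are not known exactly. Their poses are not given: they have to be found in the camera images.
- panel: Fixed grey sloped panel, 265 x 260 mm, rising away from the robot at 20 degrees (0.349 rad). Origin on its upper surface, about 70 mm above the table; x runs up the slope, y across it (level), z out of the surface. Surface spans x -115 to 150 mm, y -130 to 130 mm. A steel rail 12 mm high lies across it at x = 119 to 131 mm. While hung, the plate's frame coincides with the panel's.
- upper_screw (a point): Top centre of the upper of two fixed steel screws, at panel x = 47, y = 0 mm. Each screw: shank 6 mm diameter, 8 mm long, then a head 15 mm in diameter and 5 mm thick, whose top is 13 mm above the panel surface.
- lower_screw (a point): Top centre of the lower screw's head, at panel x = -25, y = 0, z = 13 mm.
- plate: Loose yellow cover plate, 0.17 to 0.3 kg, hung by two keyholes on the screws. Origin: centre of its underside; x up the slope while hung (from lip to tongue), y across, z out of its face. Sheet 5 mm thick, x and y from -65 to 65 and -45 to 45 mm; a tongue 28 mm wide continues it at the top to x = 83 mm. Lies on the slope by friction where it is let go; 1 to 4 N push it up.
- upper_hole (a point): Centre, on the plate's face, of the upper keyhole's big end, 23 mm across (plate x = 25, y = 0). From it a 9 mm wide slot runs up; the screw hangs in the slot end 22 mm above. When the plate is pushed 22 mm up (good to 4 mm) the heads stand in the big ends and it comes off along the panel's z; some 8 mm further it meets the shanks and is caught again.
- lower_hole (a point): The same for the lower keyhole: big end at plate x = -47, y = 0.
- lip (a point): Middle of the top of the turned-up lip, on its outer (lower) face, at plate x = -65, z = 22 mm. The lip is 4 mm thick and runs along the plate's whole lower edge (90 mm). Push here, up the slope.
- pull: Black pull block fixed on the plate, for lifting it off: 24 mm along the plate's x, 12 mm along y (pinch it across y), 32 mm tall. Origin: centre of its foot, at plate x = -1, y = 0, z = 5 mm. Not to be touched while the plate is still hung in its slots.
- carriage (a joint): Position in m of the locking carriage along the rail (along the panel's y): 0 in the middle, stops at -0.085 and 0.085; starts near the middle, stays where left, 1.5 N to push. Within 35 mm of the middle it blocks the plate's tongue (4 mm of play); pushed aside means more than 45 mm from the middle.
- carriage_top (a point): Top centre of the carriage's blue tab, at panel x = 112 mm, 47 mm above the panel. Aluminium block: from panel x = 87 to 137 mm, 40 mm wide along y, from 2 to 27 mm above the panel at its lower side; the tab on top is 30 mm (x) by 12 mm (y) and 20 mm tall.
- tray: Fixed blue open parts tray, 220 mm along its x by 160 mm along its y, walls 25 mm high and 5 mm thick, floor 5 mm thick. Origin: centre of its underside, on the table.
- sprocket: Loose matte black film sprocket wheel lying flat, 66 mm diameter, 22 mm high; origin centre of its underside. Leave it.
- gear: Loose white nylon drive gear lying flat, 52 mm diameter, 20 mm high; origin centre of its underside. Leave it.
- bushing: Loose bronze bushing standing on end, 28 mm diameter, 25 mm high; origin centre of its underside. Leave it.
- coin_cup: Loose pale grey coin return cup, an open box about 80 x 105 mm, 62 mm high; origin centre of its underside. Leave it.
- screwdriver: Loose screwdriver lying on the table to the right, about 200 mm long along its x; leave it.
- grease_jar: Loose small closed jar, 52 mm diameter, 55 mm high; origin centre of its underside. Leave it.
Things that resemble listed ones, but are neither listed nor needed, are in the scene too. There is more than one size of the plate; the one meant has the size given above.

How it is judged:
By the outcome, as a careful person would: the job done as asked, in the order asked, and still so for the second after the job is handed in, with the robot touching nothing.
It also fails if it takes over 69 s, if anything falls off the work surface, if the arm or the gripper's body presses on something with over 40 N, if the wrist force passes 120 N, or if a joint passes its speed limit or range.

ROBOT

A 6-joint arm with a two-finger parallel gripper is mounted at the origin on the work surface. World frame = base frame: x ahead of the robot, y to its left, z up, the work surface at z = 0. Lengths are in m, angles in rad, forces in N, time in s.
With the tool pointing down it reaches from about 0.35 to 0.85 m from the base axis. Payload 8.1 kg.
Tool frame: the origin (TCP) lies at the very end of the fingers, on their centre line; the grasp point (between the pads) lies 19 mm behind it (robot.pinch_z is the distance from the TCP to the grasp point, in m); y points along the fingers, x is the direction in which the jaws open and shut, and the axes are right-handed (so a half turn about y gives the same grasp; the last joint's range is limited). The gripper opens to 93 mm and grips with 3 to 60 N. Pads are 15 mm wide; open, the fingers measure 128 mm over their backs; the gripper's body (75 mm by 188 mm) begins 65 mm behind the grasp point.
Start: joints at [-1.371, 0.13, 1.488, -0, 1.523, -0.085], TCP at [0.169, -0.576, 0.183] pointing down, gripper open.
Joint ranges: [-2.96, 2.96], [-0.89, 2.26], [0.02, 2.5], [-1.34, 4.48], [0, 2.73], [-2.66, 2.66]. Speed limits (rad/s): [2.39, 2.39, 2.79, 3.14, 3.14, 3.14].

INTERFACE

Orientations are given as a rotation vector (axis times angle).
In Python, from plant import robot gives the robot as it stands.
- The arm moves only by the shell command python3 -m inch 'ROWS' [FORCE]. ROWS is JSON, a list of rows, each a list of 5 numbers: the closure, from -1 (fully open) to 1 (shut), then the shift along the world's x, y, z in m, then the turn about the world's z in rad. A call has 1 to 8 rows; each row is the pose to reach, as a shift and turn from the pose measured when the call began; what a row does not reach only later rows make up. A row lasts 1/8 s, in which the tool goes at most 62.5 mm and 10.7 degrees, less where a joint would pass 70% of its speed; a pose out of reach is approached as far as the arm can. A call with a gripper value outside its range is refused whole. The fingers move at their own pace and stop on an object; FORCE is the grip in N (left out, the last holds). Time passes only in rows, so rows that repeat a pose let the fingers close. It gives the time, the measured TCP pose, the force and the opening at its end, in the units of the state.
- robot.read_state(): the state, without advancing time (a new reading comes with each control period).
- robot.read_camera(name): name is "scene" or "top" or "wrist"; returns a dict with "color" (384x512x3 uint8, red, green, blue), "mtx" (3x3 intrinsics, pixels), "R" (3x3) and "t" (3): a world point X has camera coordinates R X + t; the wrist camera has in their place "hand_eye" (4x4, takes a point from camera to tool coordinates, whose origin is the TCP and whose axes are the tool frame's). Camera axes: x right, y down, z forward; pixel columns grow to the right and rows downward; lengths in m; the calibration is good to about 2 mm. A picture is of the moment at which its call begins: read the wrist's pose just before it. There is no depth.
- robot.close_job(): hands the job in, once; it reports no verdict.
The state is a dict: "t": time; "q": joint angles; "dq": joint speeds; "joint_torque": joint torques, N m; "tool_pos": TCP position; "orientation": TCP orientation; "force": force on the tool from outside, world axes, zero at the start; "wrist_torque": the same for the moment, N m; "opening": finger opening in m.
Only numpy, scipy, OpenCV 4.12 (cv2) and the standard library are available. Lean on these libraries where they do the work, as an engineer would, in place of code of your own. Each camera call takes 0.05 s, during which the arm holds its last target. There are 200 camera calls.

## Working session

There is one attempt and no reset: what is moved stays moved. The work goes in short steps, Python scripts to look and compute and a shell command to move; the robot and the scene stay as the last step left them, time stands still between calls to the robot, and variables do not carry over. Pictures are saved under pics/ and viewed, about 8 in all and at most 12, crops included, and the job is handed in when it is done.

```bash
ls; mkdir -p pics; python3 - <<'E'
from plant import robot
import cv2
print(robot.read_state())
for n in("scene","top"):
    c=robot.read_camera(n); cv2.imwrite(f"pics/{n}0.png",c["color"][:,:,::-1]); print(n,c["mtx"].tolist(),c["R"].tolist(),c["t"].tolist())
c=robot.read_camera("wrist");print(c["hand_eye"].tolist(),c["mtx"].tolist())
E
```

```text
pics
{'t': 0.0, 'q': array([-1.37141125e+00,  1.31125846e-01,  1.48925134e+00, -6.33979413e-06,
        1.52298668e+00, -8.54436942e-02]), 'dq': array([-1.06877019e-03, -8.27898074e-04,  8.80487218e-05,  1.86009846e-04,
        3.65533549e-04, -1.40102540e-03]), 'joint_torque': array([-2.70712117e-03, -5.59845150e+01, -4.91765749e+01,  7.65643129e-02,
        3.55360564e-02, -1.29096138e-04]), 'tool_pos': array([ 0.1684677 , -0.57522428,  0.18242393]), 'orientation': array([-1.32937303,  0.9977886 , -0.99558452]), 'force': array([ 0.55655187, -0.01295106, -0.86969299]), 'wrist_torque': array([-0.05557938,  0.02052058, -0.01739132]), 'opening': 0.09305285767292121}
scene [[417.84481713735306, 0.0, 252.89122898202208], [0.0, 417.84481713735306, 188.93924177089224], [0.0, 0.0, 1.0]] [[-0.3644384285414376, 0.9311190985766845, 0.014207605990800468], [0.5189340951603062, 0.21573101166414765, -0.8271442047711618], [-0.7732347875531735, -0.2940703230047291, -0.5618101177849083]] [0.17707452937440604, -0.1589000029721734, 1.7111342868105979]
top [[361.0376592598341, 0.0, 257.40384164808734], [0.0, 361.0376592598341, 186.8266764793532], [0.0, 0.0, 1.0]] [[-0.012140793370614461, -0.9999251141363841, -0.0015385888572018223], [-0.9862527344084573, 0.012228351695425117, -0.16479081068631832], [0.16479728458980458, -0.00048325371437296985, -0.9863273399118948]] [-0.03758256287004458, 0.47814122243857127, 1.045815666398209]
[[0.999999967380246, 0.00015437654530803016, -0.0002034880533321076, -9.348524486652021e-05], [0.0002367151061167888, -0.26087836357762045, 0.9653716503932671, -0.20105369937334694], [9.594510996506128e-05, -0.9653716670717779, -0.2608783916110929, 0.07291435298392995], [0.0, 0.0, 0.0, 1.0]] [[332.7848334757152, 0.0, 251.88319555463508], [0.0, 332.7848334757152, 192.09467615707527], [0.0, 0.0, 1.0]]
```

View pics/scene0.png

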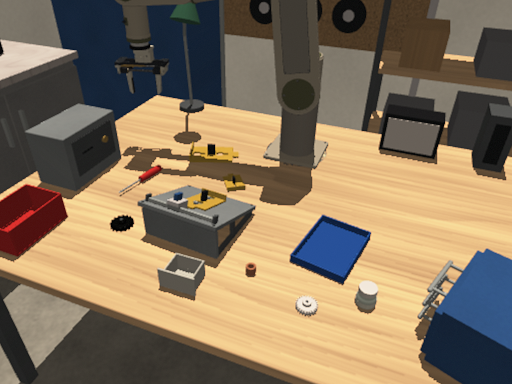

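View pics/top0.png

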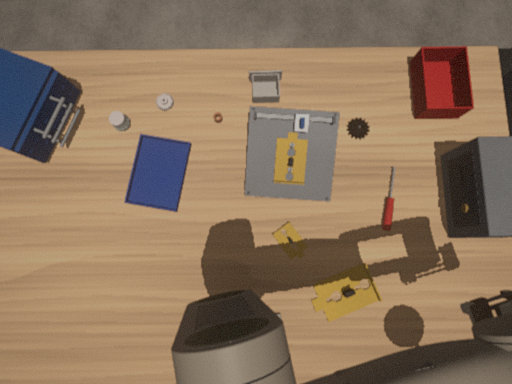

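The top view shows three yellow plates: one hung on the panel at (291,160), a small one on the table at (290,238) and a large one on the table at (345,295). The hung one fits the description. The carriage tab is at (301,123), the tray at (158,172). Next is a close crop.

```bash
cat > h.py <<'E'
import numpy as np, cv2
from scipy.spatial.transform import Rotation as Ro
def ray(c,uv):
    "camera centre and world direction of a pixel"
    R,t=np.array(c["R"]),np.array(c["t"]); d=R.T@np.linalg.inv(c["mtx"])@np.array([uv[0],uv[1],1.]); return -R.T@t,d
def onz(c,uv,z):
    o,d=ray(c,uv); return o+d*(z-o[2])/d[2]
def onplane(c,uv,p,n):
    o,d=ray(c,uv); return o+d*(np.dot(p-o,n)/np.dot(d,n))
def wristcam(robot):
    s=robot.read_state(); c=robot.read_camera("wrist")
    T=np.eye(4);T[:3,:3]=Ro.from_rotvec(s["orientation"]).as_matrix();T[:3,3]=s["tool_pos"]
    W=np.linalg.inv(T@np.array(c["hand_eye"])); c["R"]=W[:3,:3];c["t"]=W[:3,3]; return c,s
def blobs(mask,amin=30):
    k,_=cv2.findContours(mask.astype(np.uint8),cv2.RETR_EXTERNAL,cv2.CHAIN_APPROX_NONE)
    return sorted([q for q in k if cv2.contourArea(q)>amin],key=cv2.contourArea,reverse=True)
E
python3 - <<'E'
from h import *
im=cv2.imread("pics/top0.png"); 
cr=cv2.resize(im[95:210,120:350],None,fx=3.4,fy=3.4,interpolation=cv2.INTER_CUBIC); cv2.imwrite("pics/crop0.png",cr)
from plant import robot
c=robot.read_camera("top"); hsv=cv2.cvtColor(im,cv2.COLOR_BGR2HSV)
m=cv2.inRange(hsv,(110,120,40),(130,255,255)); 
for q in blobs(m,200):
    r=cv2.minAreaRect(q); 
    if r[0][0]<100: continue
    b=np.array([onz(c,p,.025) for p in cv2.boxPoints(r)]); print("tray",r,b.mean(0),(b[1]-b[0])[:2],(b[2]-b[1])[:2])
m=cv2.inRange(hsv,(18,130,60),(32,255,255))
for q in blobs(m,100):
    r=cv2.minAreaRect(q); print("yel",r, onz(c,r[0],.075))
for p in((249,108),(338,111)):print(onz(c,p,.121))
for p in((331,199),(246,195)):print(onz(c,p,.031))
print(Ro.from_rotvec(robot.read_state()["orientation"]).as_matrix())
E
```

```text
tray ((158.7823486328125, 173.22943115234375), (47.39930725097656, 65.8384017944336), 12.528807640075684) [0.52767824 0.25850235 0.025     ] [ 0.20180439 -0.0351721 ] [-0.03500511 -0.14515175]
yel ((343.372802734375, 293.0946960449219), (42.461544036865234, 66.0), 67.38013458251953) [ 0.17036976 -0.27791588  0.075     ]
yel ((290.2655334472656, 157.81381225585938), (30.062467575073242, 50.408607482910156), 4.763641834259033) [ 0.5571953 -0.1412945  0.075    ]
yel ((290.9800109863281, 241.63999938964844), (35.80000305175781, 21.600000381469727), 53.13010025024414) [ 0.31302528 -0.13669246  0.075     ]
[ 0.69476401 -0.02197466  0.121     ]
[ 0.68241166 -0.27802978  0.121     ]
[ 0.43915695 -0.26471333  0.031     ]
[ 0.45449507 -0.00871526  0.031     ]
[[ 2.80921885e-01 -2.19006407e-04  9.59730611e-01]
 [-9.59729938e-01  1.14196363e-03  2.80921949e-01]
 [-1.15750116e-03 -9.99999324e-01  1.10615571e-04]]
```

View pics/crop0.png

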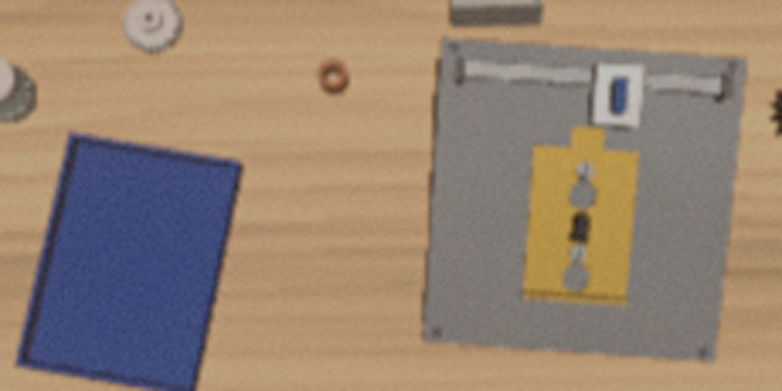

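The crop confirms the hung plate as the target: one plate on the panel, with the lip at the bottom and the tongue under the carriage. The panel origin is about (0.551,-0.143), yaw about -0.05. The carriage sits slightly to the right of the middle. I'll move over it and look with the wrist camera.

```bash
python3 -m inch '[[-1,0.02,0.02,0.05,0],[-1,0.41,0.435,0.08,-0.335],[-1,0.41,0.435,0.08,-0.335],[-1,0.41,0.435,0.08,-0.335],[-1,0.41,0.435,0.08,-0.335],[-1,0.41,0.435,0.08,-0.335],[-1,0.41,0.435,0.08,-0.335],[-1,0.41,0.435,0.08,-0.335]]'
python3 -m inch '[[1,0,0,0,0],[1,0.01,0.01,0,0],[1,0.01,0.01,0,0],[1,0.01,0.01,0,0]]' 20
python3 - <<'E'
from h import *; from plant import robot
c,s=wristcam(robot); print(s["tool_pos"],s["force"],s["opening"],Ro.from_rotvec(s["orientation"]).as_matrix()[:,0]); cv2.imwrite("pics/w1.png",c["color"][:,:,::-1])
np.savez("w1.npz",R=c["R"],t=c["t"],mtx=c["mtx"])
E
```

```text
t: 1.2
tool_pos: [0.4878, -0.2364, 0.2558]
orientation: [-1.184, 1.246, -1.246]
force: [0.9, -0.0, 0.8]
opening: 0.0932
t: 1.7
tool_pos: [0.4972, -0.2274, 0.2557]
orientation: [-1.184, 1.248, -1.247]
force: [0.1, 1.4, 0.5]
opening: 0.0583
[ 0.49716397 -0.2274452   0.25574834] [0.14405164 1.36594816 0.47505192] 0.05832731365196634 [-5.17797428e-02 -9.98658220e-01 -7.86089081e-04]
```

View pics/w1.png

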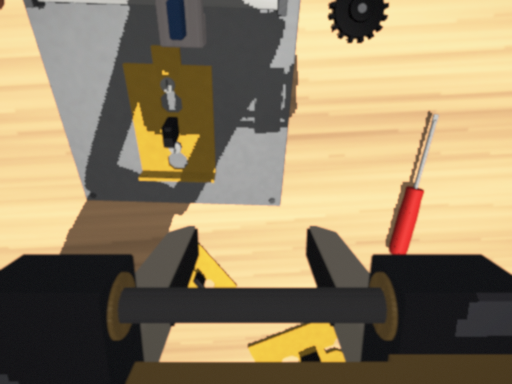

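The wrist view shows the plate at x 125–215, y 45–182 (upper corners (125,65) and (213,67), lip (140,181)–(215,182)), the pull at (171,132) and the carriage tab at (177,18), cut off at the top. I'll triangulate against the top view.

```bash
python3 - <<'E'
from h import *; from plant import robot
w=np.load("w1.npz"); c=robot.read_camera("top")
P=lambda k:np.array(k["mtx"])@np.c_[k["R"],k["t"]]
f=lambda x,y:(x/3.4+120-.35,y/3.4+95-.35)
pts={"TL":((125,65),f(534,147)),"TR":((213,67),f(638,153)),"lipL":((140,181),f(523,298)),"lipR":((215,182),f(627,304)),"panFR":((280,204),f(715,360)),"panFL":((86,196),f(423,341)),"panBR?":((299,0),f(745,60))}
for k,(a,b) in pts.items():
    X=cv2.triangulatePoints(P(w),P(c),np.array(a,float),np.array(b,float)).ravel();X=X[:3]/X[3]
    e=lambda K,p:(lambda q:q[:2]/q[2]-p)(P(K)@np.r_[X,1])
    print(k,X.round(4),e(w,a).round(1),e(c,b).round(1))
E
```

```text
TL [ 0.6137 -0.1017  0.091 ] [0. 0.] [-0. -0.]
TR [ 0.6076 -0.1917  0.0883] [-0.3 -0.3] [0.1 0.1]
lipL [ 0.4857 -0.0911  0.0668] [-0.3 -0.3] [0.1 0.1]
lipR [ 0.4796 -0.1809  0.0658] [-0.4 -0.2] [0.1 0.1]
panFR [ 0.4351 -0.2619  0.0268] [0.2 0.1] [-0.1 -0. ]
panFL [ 0.4574 -0.0013  0.0239] [1.2 1.2] [-0.4 -0.5]
panBR? [ 0.6303 -0.2565  0.2368] [-9.  -6.2] [1.7 1.4]
```

```bash
cat >> h.py <<'E'
O=np.array([.551,-.1415,.066]); PR=Ro.from_euler("zy",[-.065,-.34907]).as_matrix()  # panel->world
def pw(x,y,z): return O+PR@(np.array([x,y,z])/1000)
def wp(X): return PR.T@(np.array(X)-O)*1000
E
python3 - <<'E'
from h import *; from plant import robot
c=robot.read_camera("top"); n=PR[:,2]
t=onplane(c,(301.7,122.6),pw(0,0,47),n); print("tab",wp(t))
hsv=cv2.cvtColor(c["color"],cv2.COLOR_RGB2HSV); m=np.zeros(hsv.shape[:2],np.uint8); m[112:135,290:315]=cv2.inRange(hsv,(105,80,30),(130,255,255))[112:135,290:315]
for q in blobs(m,5): r=cv2.minAreaRect(q); print(r,wp(onplane(c,r[0],pw(0,0,47),n)))
yc=wp(t)[1]; p=robot.read_state()["tool_pos"]
for n,v in {"above":pw(112,yc+45,34)+[0,0,.06],"start":pw(112,yc+45,34),"end":pw(112,-60,34),"lipapp":pw(-110,0,14)}.items(): print(n,v.round(4),(v-p).round(4))
E
```

```text
tab [112.5758401  -20.13519072  47.        ]
above [ 0.6459 -0.124   0.1967] [ 0.1486  0.1033 -0.0591]
start [ 0.6459 -0.124   0.1367] [ 0.1486  0.1033 -0.1191]
end [ 0.6407 -0.2086  0.1348] [ 0.1434  0.0186 -0.121 ]
lipapp [ 0.4431 -0.1344  0.0416] [-0.0542  0.0929 -0.2143]
```

```bash
sed -i 's/"zy"/"ZY"/' h.py
python3 - <<'E'
from h import *; from plant import robot
c=robot.read_camera("top"); n=PR[:,2]; print(PR.round(3))
t=onplane(c,(301.7,122.6),pw(0,0,47),n); print("tab",wp(t))
yc=wp(t)[1]; p=robot.read_state()["tool_pos"]
for n,v in {"above":pw(112,yc+45,34)+[0,0,.06],"start":pw(112,yc+45,34),"end":pw(112,-60,34),"lipapp":pw(-110,0,14)}.items(): print(n,v.round(4),(v-p).round(4))
E
```

```text
[[ 0.938  0.065 -0.341]
 [-0.061  0.998  0.022]
 [ 0.342 -0.     0.94 ]]
tab [112.52892832 -21.5590828   47.        ]
above [ 0.6459 -0.1242  0.1963] [ 0.1486  0.103  -0.0596]
start [ 0.6459 -0.1242  0.1363] [ 0.1486  0.103  -0.1196]
end [ 0.6405 -0.2075  0.1363] [ 0.1431  0.0197 -0.1196]
lipapp [ 0.4431 -0.1345  0.0415] [-0.0543  0.0927 -0.2143]
```

Tab at panel y = -21 mm. First I'll go to the start of the push, above the +y side of the tab.

```bash
python3 -m inch '[[1,0.149,0.103,-0.03,0],[1,0.149,0.103,-0.03,0],[1,0.149,0.103,-0.03,0],[1,0.149,0.103,-0.03,0],[1,0.149,0.103,-0.119,0],[1,0.149,0.103,-0.119,0],[1,0.149,0.103,-0.119,0],[1,0.149,0.103,-0.119,0]]'
python3 -m inch '[[1,-0.001,-0.02,0,0],[1,-0.0025,-0.04,0,0],[1,-0.004,-0.055,0,0],[1,-0.005,-0.07,0,0],[1,-0.005,-0.08,0,0],[1,-0.0055,-0.086,0,0],[1,-0.0055,-0.086,0,0]]'
```

```text
t: 2.9
tool_pos: [0.6471, -0.1251, 0.1393]
orientation: [-1.182, 1.245, -1.249]
force: [1.3, -0.2, 0.4]
opening: 0.0005
t: 3.78
tool_pos: [0.6416, -0.2113, 0.1392]
orientation: [-1.182, 1.246, -1.249]
force: [0.2, -0.2, -0.5]
opening: 0.0006
```

```bash
python3 -m inch '[[1,0,0.01,0.05,0],[1,0,0.01,0.1,0],[1,-0.06,0.04,0.11,0],[1,-0.12,0.077,0.11,0],[1,-0.16,0.077,0.11,0],[1,-0.16,0.077,0.11,0],[1,-0.16,0.077,0.11,0]]'
python3 - <<'E'
from h import *; from plant import robot
c,s=wristcam(robot); t=robot.read_camera("top"); print(s["tool_pos"])
a=c["color"]; b=cv2.resize(t["color"][95:210,225:350],None,fx=3.33,fy=3.33,interpolation=cv2.INTER_CUBIC)[:384]
b=cv2.copyMakeBorder(b,0,384-b.shape[0],0,0,cv2.BORDER_CONSTANT)
o=np.hstack([a[:,60:440],b]); print(o.shape); cv2.imwrite("pics/w2.png",o[:,:,::-1]); np.savez("w2.npz",R=c["R"],t=c["t"],mtx=c["mtx"]); cv2.imwrite("pics/w2raw.png",a[:,:,::-1])
E
```

```text
t: 4.65
tool_pos: [0.4822, -0.1341, 0.2498]
orientation: [-1.181, 1.244, -1.25]
force: [-0.9, -0.6, 0.0]
opening: 0.0007
[ 0.48217    -0.1340631   0.24981357]
(384, 796, 3)
```

View pics/w2.png

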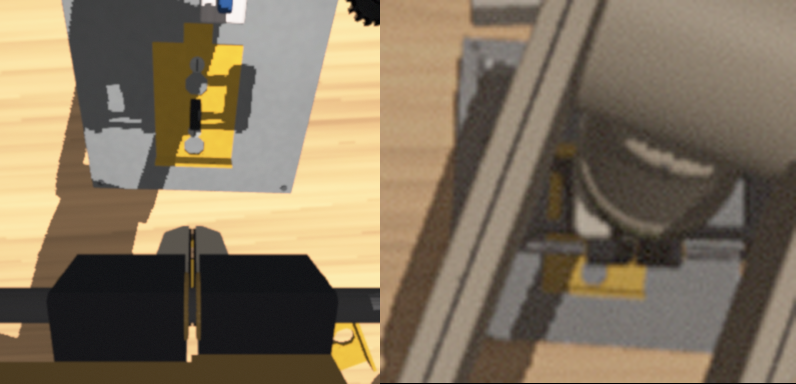

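The carriage tab is at about (285,5) in the full frame. I'll check how far it actually moved.

```bash
python3 - <<'E'
from h import *
n=PR[:,2]
for f,ps in (("w1.npz",[(177,38),(177,5)]),("w2.npz",[(284,12),(286,3)])):
    w=np.load(f)
    for p in ps: print(f,p,wp(onplane(w,p,pw(0,0,47),n)).round(1),wp(onplane(w,p,pw(0,0,27),n)).round(1))
for f in("pics/w1.png","pics/w2raw.png"):
    im=cv2.imread(f); m=cv2.inRange(cv2.cvtColor(im,cv2.COLOR_BGR2HSV),(105,100,30),(130,255,255)); m[60:]=0
    for q in blobs(m,10): print(f,cv2.boundingRect(q),cv2.contourArea(q))
E
```

```text
w1.npz (177, 38) [ 99.5 -22.3  47. ] [ 95.8 -18.1  27. ]
w1.npz (177, 5) [124.5 -25.3  47. ] [122.4 -21.2  27. ]
w2.npz (284, 12) [ 99.2 -21.6  47. ] [ 97.  -23.2  27. ]
w2.npz (286, 3) [105.8 -22.8  47. ] [104.  -24.5  27. ]
pics/w1.png (167, 0, 19, 39) 555.0
pics/w2raw.png (278, 0, 14, 13) 140.5
pics/w2raw.png (0, 57, 10, 3) 11.0
```

```bash
python3 -m inch '[[1,0.06,0,0.02,0],[1,0.11,0,0.02,0],[1,0.11,0,0.02,0],[1,0.11,0,0.02,0]]'
python3 - <<'E'
from h import *; from plant import robot
c,s=wristcam(robot); print(s["tool_pos"])
cv2.imwrite("pics/w3.png",c["color"][:,:,::-1]); np.savez("w3.npz",R=c["R"],t=c["t"],mtx=c["mtx"])
E
```

```text
t: 5.25
tool_pos: [0.5929, -0.1344, 0.2685]
orientation: [-1.182, 1.246, -1.248]
force: [-1.2, -0.1, -0.5]
opening: 0.0004
[ 0.59294239 -0.13443394  0.26847434]
```

View pics/w3.png

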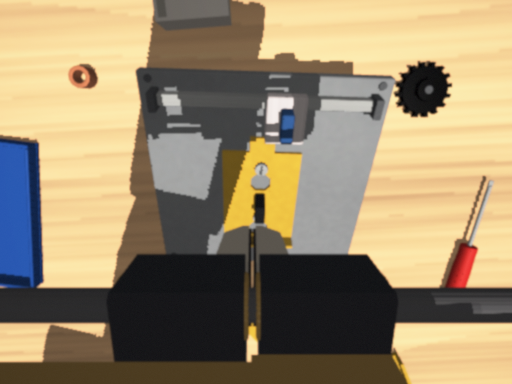

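The carriage still stands at (287,125), about 22 mm right of the middle, so the first push missed it. I'll check the height model using the back corners, the tab and the rail.

```bash
python3 - <<'E'
from h import *; from plant import robot
w=np.load("w3.npz"); w1=np.load("w1.npz"); c=dict(np.load("w3.npz"))
T=robot.read_camera("top")
P=lambda k:np.array(k["mtx"])@np.c_[k["R"],k["t"]]
f=lambda x,y:(x/3.4+120-.35,y/3.4+95-.35)
im=cv2.imread("pics/w3.png"); m=cv2.inRange(cv2.cvtColor(im,cv2.COLOR_BGR2HSV),(105,100,30),(130,255,255)); m[:80]=0;m[160:]=0;m[:,:250]=0;m[:,320:]=0
for q in blobs(m,10): print(cv2.boundingRect(q),cv2.minAreaRect(q))
for k,a,b in (("BL",(138,69),f(443,40)),("BR",(393,78),f(745,60)),("tab",(288,122),f(619,95)),("tabtopend",(287,109),f(619,77)),("tabbot",(287,142),f(619,115)),("tongueL",(250,139),f(573,127)),("plTR",(302,153),f(638,153)),("scr",(261,182),f(582,194))):
    X=cv2.triangulatePoints(P(w),P(T),np.array(a,float),np.array(b,float)).ravel();X=X[:3]/X[3]; print(k,X.round(4),wp(X).round(1))
for v in((.6471,-.1251,.1393),(.6416,-.2113,.1392)):print(wp(v))
E
```

```text
(280, 110, 15, 33) ((286.7663879394531, 126.06967163085938), (13.30875301361084, 32.7739372253418), 5.19442892074585)
BL [ 0.7041 -0.0242  0.1106] [151.7 127.   -7.7]
BR [ 0.6822 -0.2825  0.1115] [ 147.2 -132.2   -5.1]
tab [ 0.6451 -0.1718  0.1315] [112.5 -24.1  28.8]
tabtopend [ 0.6579 -0.1708  0.1396] [127.2 -22.3  32. ]
tabbot [ 0.626  -0.1702  0.137 ] [ 96.3 -23.8  40.5]
tongueL [ 0.6272 -0.1342  0.1035] [83.8 12.3  9.4]
plTR [ 0.6071 -0.1914  0.0912] [ 64.3 -46.2   3.4]
scr [ 0.5736 -0.1432  0.0825] [27.  -0.2  7.8]
[114.18298047  22.60746955  36.4446058 ]
[114.25277373 -63.76774537  36.31278487]
```

The tab top is nearer 36–38 mm in my frame, so the model is several mm too high and the finger passed over it. I'll repeat about 17 mm lower.

```bash
python3 -m inch '[[1,0.053,0.0146,-0.02,0],[1,0.053,0.0146,-0.05,0],[1,0.053,0.0146,-0.1,0],[1,0.053,0.0146,-0.13,0],[1,0.053,0.0146,-0.147,0],[1,0.053,0.0146,-0.147,0],[1,0.053,0.0146,-0.147,0]]'
python3 -m inch '[[1,-0.001,-0.015,0,0],[1,-0.002,-0.03,0,0],[1,-0.003,-0.045,0,0],[1,-0.004,-0.06,0,0],[1,-0.0045,-0.07,0,0],[1,-0.0045,-0.07,0,0]]'
```

```text
t: 6.22
tool_pos: [0.6466, -0.1204, 0.1255]
orientation: [-1.179, 1.242, -1.252]
force: [0.2, 0.0, 0.0]
opening: 0.0005
t: 6.98
tool_pos: [0.6419, -0.1913, 0.1253]
orientation: [-1.179, 1.243, -1.253]
force: [0.2, -0.0, -0.7]
opening: 0.0003
```

```bash
python3 - <<'E'
from h import *; from plant import robot
c,s=wristcam(robot); print(wp(s["tool_pos"]))
cv2.imwrite("pics/w4.png",cv2.resize(c["color"][:,:,::-1],None,fx=1.2,fy=1.2)); np.savez("w4.npz",R=c["R"],t=c["t"],mtx=c["mtx"])
E
```

```text
[108.56658261 -43.83692315  23.57719381]
```

View pics/w4.png

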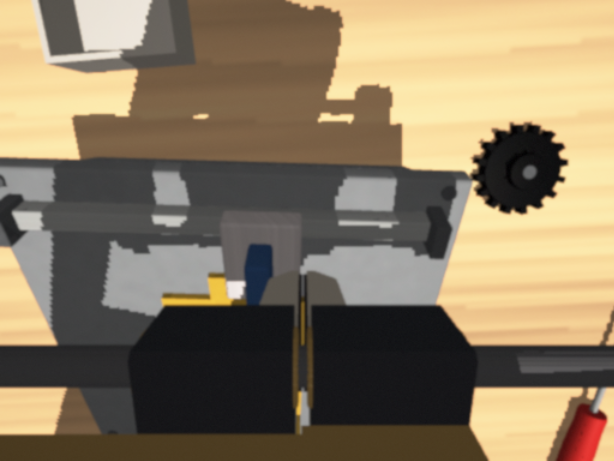

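The carriage still hasn't moved, and the fingers are already past it. Something is off in the height. I'll check it against the sprocket, whose height is known, and triangulate the block between w3 and w4.

```bash
python3 - <<'E'
from h import *; from plant import robot
w=np.load("w3.npz"); v=np.load("w4.npz"); 
P=lambda k:np.array(k["mtx"])@np.c_[k["R"],k["t"]]
for k,a,b in (("sprocket hub",(429,90),(529,172)),("panBR",(393,78),(469,178)),("blkUL",(266,96),(222,213)),("blkUR",(295,97),(300,213)),("tabU",(288,110),(259,245)),("railR end",(383,96),(447,213)),("TLplate",(223,152),(163,294))):
    b=np.array(b)/1.2; X=cv2.triangulatePoints(P(w),P(v),np.array(a,float),b).ravel();X=X[:3]/X[3]; e=[(lambda q:(q[:2]/q[2]-p).round(1))(P(K)@np.r_[X,1]) for K,p in((w,a),(v,b))]
    print(k,X.round(4),wp(X).round(1),e)
s=robot.read_state(); print(s["tool_pos"],s["force"],Ro.from_rotvec(s["orientation"]).as_matrix().round(3))
for n in ("scene",):
    c=robot.read_camera(n); cv2.imwrite("pics/s4.png",cv2.resize(c["color"][150:300,80:280,::-1],None,fx=4,fy=4,interpolation=cv2.INTER_CUBIC))
E
```

```text
sprocket hub [ 0.6694 -0.3677  0.0178] [ 108.3 -218.1  -90.7] [array([-0.2,  0.1]), array([ 0.3, -0.1])]
panBR [ 0.682  -0.2806  0.1171] [ 148.8 -130.3    0.2] [array([0.2, 0. ]), array([-0.3, -0. ])]
blkUL [ 0.6716 -0.1516  0.1257] [134.1  -2.3  14.7] [array([-0.4, -0.4]), array([0.7, 0.7])]
blkUR [ 0.6668 -0.1874  0.1009] [123.3 -38.3  -7.8] [array([3.4, 1.9]), array([-5.2, -2.9])]
tabU [ 0.6574 -0.1714  0.1399] [126.9 -22.9  32.5] [array([-0.7, -0.6]), array([1.2, 0.9])]
railR end [ 0.6652 -0.2682  0.1237] [ 134.5 -119.1   12.4] [array([-0.6, -0.1]), array([0.9, 0.1])]
TLplate [ 0.6136 -0.1013  0.091 ] [64.8 44.2  3. ] [array([-0.6, -0.6]), array([0.9, 0.9])]
[ 0.64201845 -0.19063929  0.12532066] [-0.62529634  0.14316385 -0.01576357] [[-0.053  0.007  0.999]
 [-0.999 -0.001 -0.053]
 [ 0.001 -1.     0.007]]
```

View pics/s4.png

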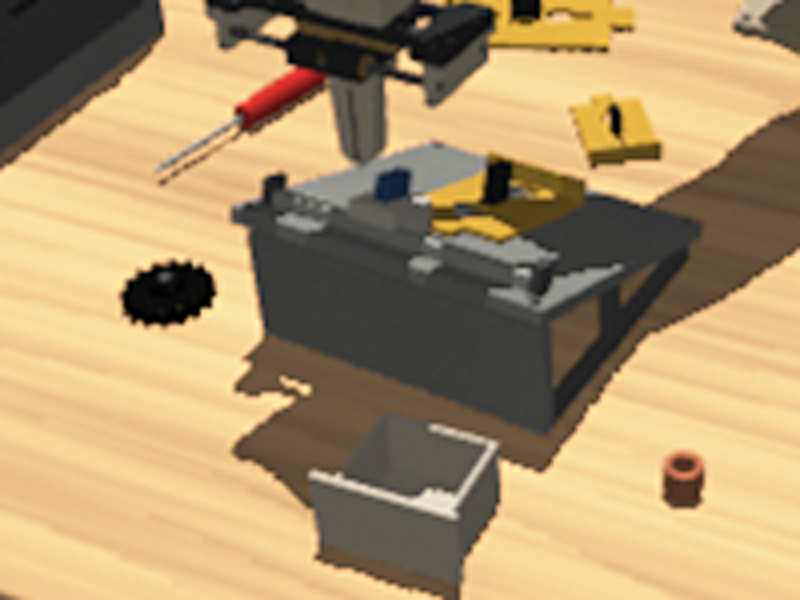

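```bash
python3 - <<'E'
from h import *; from plant import robot
c=robot.read_camera("scene"); T=robot.read_camera("top")
P=np.array(c["mtx"])@np.c_[c["R"],c["t"]]
def pj(X): q=P@np.r_[X,1]; return ((q[:2]/q[2]-[80,150])*4).round(0)
s=robot.read_state()["tool_pos"]; print("tcp proj in crop",pj(s))
for n,X in {"tabtop":pw(112,-22,47),"tabfoot":pw(112,-22,27),"BR":pw(150,-130,0),"BL":pw(150,130,0),"FL":pw(-115,130,0),"upscrew":pw(47,0,13),"pulltop":pw(-1,0,37),"sprocket":np.array([.6694,-.3677,.022])}.items(): print(n,pj(X))
f=lambda x,y:(x/3.4+120-.35,y/3.4+95-.35)
PT=np.array(T["mtx"])@np.c_[T["R"],T["t"]]
for n,a,b in(("tab",(395,172),(619,92)),("BL",(545,312),(443,40)),("BR",(233,214),(745,60)),("FL",(700,232),(423,341)),("bush",(684,458),(333,75))):
    X=cv2.triangulatePoints(P,PT,np.array(a)/4.+[80,150],np.array(f(*b))).ravel();X=X[:3]/X[3];print(n,X.round(4),wp(X).round(1))
E
```

```text
tcp proj in crop [368. 197.]
tabtop [393. 174.]
tabfoot [390. 201.]
BR [230. 209.]
BL [547. 311.]
FL [702. 221.]
upscrew [462. 208.]
pulltop [498. 164.]
sprocket [161. 274.]
tab [ 0.64   -0.1676  0.152 ] [114.5 -20.3  49.9]
BL [ 0.7009 -0.0233  0.1162] [150.5 127.7  -1.4]
BR [ 0.6814 -0.281   0.1117] [ 146.4 -130.8   -4.7]
FL [ 0.4568 -0.0035  0.0192] [-112.7  131.6   -8.8]
bush [0.7055 0.0797 0.0247] [117.3 230.8 -86.7]
```

```bash
python3 - <<'E'
from h import *; from plant import robot
c=robot.read_camera("scene"); P=np.array(c["mtx"])@np.c_[c["R"],c["t"]]
pj=lambda X:(lambda q:(q[:2]/q[2]).round(1))(P@np.r_[X,1])
p=np.array([.1685,-.5752,.1824]); x=np.array([.281,-.96,0])
for d in(0,.02,.03):print(d,[pj(p+s*.055*x+[0,0,d]) for s in(-1,0,1)])
im=cv2.cvtColor(cv2.imread("pics/scene0.png"),cv2.COLOR_BGR2GRAY)
print(im[76:112:2,126:168:2])
# current view: dark finger column profile through tip
g=cv2.cvtColor(c["color"],cv2.COLOR_RGB2GRAY); print(g[170:206,164:178:2])
E
```

```text
0 [array([160.7, 101.7]), array([147. , 101.1]), array([133.4, 100.4])]
0.02 [array([160.2,  96.9]), array([146.4,  96.3]), array([132.7,  95.6])]
0.03 [array([159.9,  94.5]), array([146.1,  93.8]), array([132.3,  93.2])]
[[ 50  89  84  56  35  33  33  33  33  31  32  33  32  33  30  85  89  76
   36  33  33]
 [ 31  90  89  18  34  33  33  32  34  33  32  33  34  34  30  79  89  79
   32  34  35]
 [ 31  83  91  23  34  35  33  34  32  32  33  33  33  33  33  77  88  80
   33  33  35]
 [ 32  76  89  38  30  33  34  34  34  33  32  32  34  35  33  73  88  82
   36  32  35]
 [ 33  66  89  51  27  33  34  33  33  34  30  33  34  35  33  67  88  79
   37  34  35]
 [ 34  43  90  62  25  34  34  34  33  34  33  33  34  34  32  47  89  80
   38  33  33]
 [ 35  31  88  69  17  34  34  33  33  33  33  32  33  33  34  44  90  79
   41  34  34]
 [ 36  34  80  85  14  34  34  35  33  34  33  33  34  33  35  31  90  81
   39  32  33]
 [ 34  34  40  88  24  34  34  34  33  33  34  34  33  36  34  27  87  65
   32  33  33]
 [ 33  35  34  31  33  34  34  33  34  32  33  33  33  33  31  22  55  23
   
[... 1141 characters left out ...]
  94  93  82 101]
 [191  89  65  94  92  83 100]
 [196  88  69  89  92  83 101]
 [203  87  70  86  92  80  98]
 [216  84  76  83  92  78 178]
 [216 117  78  79  91 117 206]
 [212 166  81  79  91 139 170]
 [214 207 117  78 100 143 145]
 [216 211 154 117 133 148 149]
 [202 172 155 143 148 151 120]
 [164 143 145 146 147 116  62]
 [147 147 147 147 149  79  33]
 [147 148 150 149 153  72  35]
 [151 150 150 151 155  53  37]
 [152 152 153 154 136  39  37]
 [152 153 146 126  98  38  37]
 [153 146 111  86  82  38  35]
 [157 145  88  86  81  68  51]
 [119 137  94  94  90  86  73]
 [ 69 103  94  95  96  91  89]
 [ 72  79  96  95  96  94  95]
 [ 77  78  86  95  95  95  95]
 [ 76  75  75  83  91  95  94]]
```

Both scene images show the fingertips about 26–29 mm short of the reported TCP. That explains both misses: the tips just cleared the tab. I'll correct by commanding the TCP about 27 mm below where I want the tips.

```bash
python3 -m inch '[[1,0,0,0.02,0],[1,0.005,0.04,0.02,0],[1,0.005,0.071,0.02,0],[1,0.005,0.071,0.01,0],[1,0.005,0.071,-0.01,0],[1,0.005,0.071,-0.03,0],[1,0.005,0.071,-0.03,0],[1,0.005,0.071,-0.03,0]]'
python3 -m inch '[[1,-0.001,-0.012,0,0],[1,-0.002,-0.024,0,0],[1,-0.003,-0.036,0,0],[1,-0.0035,-0.048,0,0]]'
python3 -m inch '[[1,-0.001,-0.012,0,0],[1,-0.0015,-0.02,0,0],[1,-0.0015,-0.026,0,0],[1,-0.0015,-0.026,0,0]]'
```

```text
t: 8.22
tool_pos: [0.647, -0.1194, 0.0952]
orientation: [-1.179, 1.242, -1.252]
force: [0.4, -0.5, 0.7]
opening: 0.0005
t: 8.72
tool_pos: [0.6436, -0.1684, 0.0958]
orientation: [-1.179, 1.242, -1.252]
force: [-0.6, 1.8, 3.6]
opening: 0.0002
t: 9.22
tool_pos: [0.642, -0.195, 0.0957]
orientation: [-1.179, 1.242, -1.253]
force: [0.8, -0.4, 1.3]
opening: 0.0005
```

```bash
python3 -m inch '[[1,0,-0.004,0,0],[1,0,-0.004,0,0]]'
python3 - <<'E'
from h import *; from plant import robot
c,s=wristcam(robot); m=cv2.inRange(cv2.cvtColor(c["color"],cv2.COLOR_RGB2HSV),(105,100,25),(130,255,255)); m[:120]=0;m[260:]=0
print(wp(s["tool_pos"]).round(1))
for q in blobs(m,20): r=cv2.boundingRect(q); print(r,wp(onplane(c,(r[0]+r[2]/2,r[1]+3),pw(0,0,47),PR[:,2])).round(1))
E
```

```text
t: 9.48
tool_pos: [0.6419, -0.199, 0.0955]
orientation: [-1.179, 1.243, -1.253]
force: [-1.8, 0.3, 1.4]
opening: 0.0005
[ 98.8 -51.5  -4.5]
(298, 226, 31, 29) [136.5 -78.7  47. ]
```

```bash
python3 -m inch '[[1,0,-0.004,0,0],[1,0,-0.007,0,0],[1,0,-0.007,0,0]]'
python3 -m inch '[[1,0,0.008,0.005,0],[1,0,0.01,0.05,0],[1,-0.01,0.03,0.1,0],[1,-0.08,0.05,0.14,0],[1,-0.14,0.062,0.15,0],[1,-0.16,0.062,0.15,0],[1,-0.16,0.062,0.15,0],[1,-0.16,0.062,0.15,0]]'
python3 - <<'E'
from h import *; from plant import robot
c,s=wristcam(robot); m=cv2.inRange(cv2.cvtColor(c["color"],cv2.COLOR_RGB2HSV),(105,100,25),(130,255,255)); m[120:]=0;m[:,:100]=0
for q in blobs(m,10): r=cv2.boundingRect(q); print(r,wp(onplane(c,(r[0]+r[2]/2,r[1]+3),pw(0,0,47),PR[:,2])).round(1))
print(s["tool_pos"],(pw(-65,0,22)).round(4)); cv2.imwrite("pics/w5.png",c["color"][:,:,::-1]); np.savez("w5.npz",R=c["R"],t=c["t"],mtx=c["mtx"])
E
```

```text
t: 9.9
tool_pos: [0.6416, -0.2048, 0.0954]
orientation: [-1.178, 1.244, -1.25]
force: [-3.6, 7.2, 4.3]
opening: 0.0006
t: 10.9
tool_pos: [0.4824, -0.143, 0.2458]
orientation: [-1.178, 1.243, -1.252]
force: [-0.9, 0.0, -0.1]
opening: 0.0003
(342, 0, 19, 16) [106.5 -84.7  47. ]
[ 0.4823828  -0.14298833  0.24581004] [ 0.4825 -0.137   0.0644]
```

View pics/w5.png

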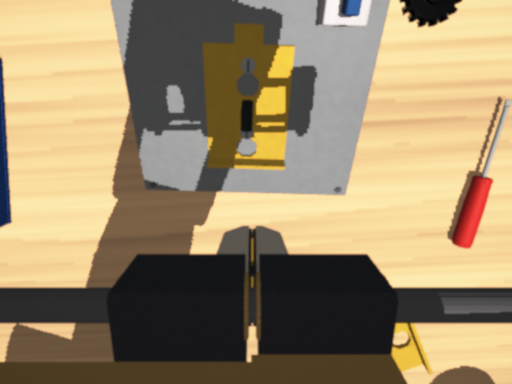

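The carriage is at the -0.085 stop: the tab is at (350,5), panel y = -85. The plate is still hung. Next I'll go down in front of the lip.

```bash
python3 -m inch '[[1,-0.037,0.006,0,0],[1,-0.037,0.006,-0.06,0],[1,-0.037,0.006,-0.12,0],[1,-0.037,0.006,-0.18,0],[1,-0.037,0.006,-0.218,0],[1,-0.037,0.006,-0.218,0],[1,-0.037,0.006,-0.218,0]]'
python3 -m inch '[[1,0.008,0,0,0],[1,0.016,0,0,0],[1,0.022,0,0,0],[1,0.022,0,0,0]]'
python3 - <<'E'
from h import *; from plant import robot
c,s=wristcam(robot); print(s["force"])
o=c["color"][:260,100:400]; c2=robot.read_camera("scene"); b=c2["color"][170:260,120:220]
o=np.hstack([cv2.resize(o,(450,390)),cv2.resize(b,(350,315),interpolation=cv2.INTER_CUBIC)[:, :].__class__(cv2.copyMakeBorder(cv2.resize(b,(350,315)),0,75,0,0,cv2.BORDER_CONSTANT).shape,np.uint8)]) if 0 else np.hstack([cv2.resize(o,(450,390)),cv2.copyMakeBorder(cv2.resize(b,(350,315),interpolation=cv2.INTER_CUBIC),0,75,0,0,cv2.BORDER_CONSTANT)])
cv2.imwrite("pics/w6.png",o[:,:,::-1])
E
```

```text
t: 11.82
tool_pos: [0.4468, -0.1374, 0.0288]
orientation: [-1.178, 1.242, -1.252]
force: [0.7, 0.7, 0.3]
opening: 0.0011
t: 12.32
tool_pos: [0.4694, -0.1375, 0.0291]
orientation: [-1.178, 1.242, -1.252]
force: [-1.0, -0.5, 0.1]
opening: 0.001
[-0.97270052 -0.46419985  0.06111253]
```

View pics/w6.png

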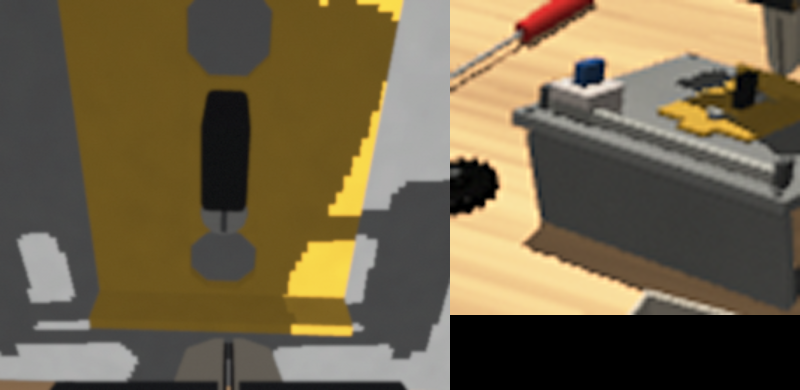

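Carriage aside; the fingertips are centred just below the lip (edge at about row 330, tips at row 343 in this crop). I'll push up the slope in small steps, tracking the lip.

```bash
cat > lip.py <<'E'
from h import *; from plant import robot
c,s=wristcam(robot); h=cv2.cvtColor(c["color"],cv2.COLOR_RGB2HSV); m=cv2.inRange(h,(18,130,40),(32,255,255)); m[235:]=0
m[:,:120]=0;m[:,380:]=0
for u in (175,200,300,320):
    r=np.where(m[:,u])[0]
    if len(r): print(u,r.max(),wp(onplane(c,(u,r.max()+.5),pw(0,0,22),PR[:,2])).round(1))
# holes and screws: grey inside big holes
print("tcp panel",wp(s["tool_pos"]).round(1),"F",(PR.T@s["force"]).round(1))
E
python3 lip.py; for i in 1; do python3 -m inch '[[1,0.003,0,0.001,0],[1,0.0056,-0.0004,0.002,0],[1,0.0056,-0.0004,0.002,0]]'; python3 lip.py; done
```

```text
175 216 [-64.7  39.6  22. ]
200 218 [-65.8  26.6  22. ]
300 221 [-67.1 -26.3  22. ]
320 222 [-67.6 -36.9  22. ]
tcp panel [-90.2  -1.2  -6.9] F [0.6 0.5 0. ]
t: 12.85
tool_pos: [0.4741, -0.1377, 0.0306]
orientation: [-1.178, 1.243, -1.251]
force: [-0.3, 0.1, -0.3]
opening: 0.0002
175 225 [-65.   40.3  22. ]
200 225 [-64.8  26.9  22. ]
300 227 [-65.4 -26.7  22. ]
320 228 [-65.9 -37.5  22. ]
tcp panel [-84.4  -1.2  -6.9] F [-0.4  0.1 -0.2]
```

```bash
python3 -m inch '[[1,0.003,0,0.001,0],[1,0.0056,-0.0004,0.002,0],[1,0.0056,-0.0004,0.002,0]]'; python3 lip.py;python3 -m inch '[[1,0.003,0,0.001,0],[1,0.0056,-0.0004,0.002,0],[1,0.0056,-0.0004,0.002,0]]'; python3 lip.py
```

```text
t: 13.28
tool_pos: [0.4799, -0.1381, 0.0326]
orientation: [-1.178, 1.243, -1.251]
force: [-2.2, 0.8, 0.4]
opening: 0.0005
175 225 [-58.9  40.2  22. ]
200 226 [-59.4  26.9  22. ]
300 228 [-59.9 -26.8  22. ]
320 228 [-59.8 -37.5  22. ]
tcp panel [-78.3  -1.3  -7. ] F [-2.   0.6  1.2]
t: 13.7
tool_pos: [0.486, -0.1386, 0.0348]
orientation: [-1.178, 1.242, -1.252]
force: [-2.6, 0.9, -0.6]
opening: 0.0006
175 226 [-53.1  40.2  22. ]
200 226 [-52.9  26.8  22. ]
300 228 [-53.4 -26.9  22. ]
320 228 [-53.3 -37.6  22. ]
tcp panel [-71.8  -1.4  -7.1] F [-2.7  0.8  0.3]
```

```bash
python3 -m inch '[[1,0.003,-0.0002,0.001,0],[1,0.006,-0.0004,0.0021,0],[1,0.0087,-0.0006,0.0032,0],[1,0.0087,-0.0006,0.0032,0]]'; python3 lip.py; python3 - <<'E'
from h import *; from plant import robot
c=robot.read_camera("wrist"); cv2.imwrite("pics/w7.png",cv2.resize(c["color"][:250,120:390,::-1],None,fx=2.3,fy=2.3))
E
```

```text
t: 14.25
tool_pos: [0.4954, -0.1393, 0.0383]
orientation: [-1.177, 1.241, -1.252]
force: [-1.5, 0.6, 0.5]
opening: 0.0004
175 226 [-43.1  40.1  22. ]
200 226 [-42.9  26.7  22. ]
300 227 [-42.7 -26.9  22. ]
320 227 [-42.5 -37.6  22. ]
tcp panel [-61.8  -1.5  -7.1] F [-1.3  0.5  1. ]
```

View pics/w7.png

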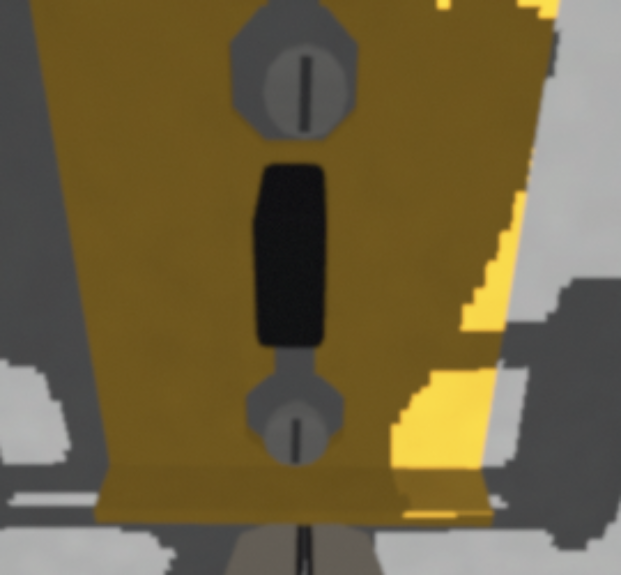

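```bash
python3 - <<'E'
from h import *; from plant import robot
c,s=wristcam(robot); n=PR[:,2]
g=lambda x,y,z:wp(onplane(c,(120+x/2.3,y/2.3),pw(0,0,z),n)).round(1)
print("head U",g(305,92,13),"L",g(296,433,13)); print("hole U edges L/R",g(231,72,5),g(357,72,5),"bottom",g(294,139,5)); print("hole L edges",g(246,410,5),g(344,410,5),"pull top",g(294,165,37),g(293,345,37))
E
```

```text
head U [48.2 -0.3 13. ] L [-23.9   0.9  13. ]
hole U edges L/R [49.9 13.3  5. ] [50.2 -9.7  5. ] bottom [38.4  1.7  5. ]
hole L edges [-22.9  12.8   5. ] [-22.6 -10.4   5. ] pull top [42.   1.2 37. ] [11.   1.3 37. ]
```

Both heads stand inside the big ends: the hole centres are about 1.7 mm ahead of the heads and within 2 mm sideways. I'll let go by backing down the slope, rise, open, and check numerically from above.

```bash
python3 -m inch '[[1,-0.02,0.001,-0.005,0],[1,-0.035,0.002,-0.005,0],[1,-0.035,0.002,0.05,0],[-1,-0.035,0.002,0.11,0],[-1,-0.03,0,0.16,0],[-1,-0.01,0,0.19,0],[-1,0,0,0.2,0],[-1,0,0,0.2,0]]'
cat > chk.py <<'E'
from h import *; from plant import robot
c,s=wristcam(robot); n=PR[:,2]; h=cv2.cvtColor(c["color"],cv2.COLOR_RGB2HSV); m=cv2.inRange(h,(18,130,40),(32,255,255)); m[230:]=0; m[:,:110]=0
q=blobs(m,500)[0]; x,y,w,hh=cv2.boundingRect(q); print("plate box",x,y,w,hh)
for u in (x+int(w*.25),x+int(w*.75)):
    r=np.where(m[:,u])[0]; print("lip",wp(onplane(c,(u,r.max()+.5),pw(0,0,22),n)).round(1),"top",wp(onplane(c,(u,r.min()),pw(0,0,5),n)).round(1))
k=np.zeros_like(m); cv2.drawContours(k,[cv2.convexHull(q)],-1,255,-1); k=cv2.bitwise_and(k,cv2.inRange(h,(0,0,0),(180,255,38)))
for b in blobs(k,20): r=cv2.boundingRect(b); print("dark",r,wp(onplane(c,(r[0]+r[2]/2,r[1]+r[3]/2),pw(0,0,30),n)).round(1))
print("tcp",s["tool_pos"],wp(s["tool_pos"]).round(1),s["force"],s["opening"]); cv2.imwrite("pics/chk.png",c["color"][:,:,::-1])
E
python3 chk.py
```

```text
t: 15.4
tool_pos: [0.4966, -0.1396, 0.2395]
orientation: [-1.175, 1.238, -1.254]
force: [1.4, 0.4, -0.0]
opening: 0.0458
plate box 202 12 96 153
lip [-41.2  27.8  22. ] top [88.8 24.9  5. ]
lip [-41.7 -25.9  22. ] top [ 89.3 -20.3   5. ]
dark (244, 94, 11, 31) [24.8  2.  30. ]
tcp [ 0.49656085 -0.13955306  0.23952387] [  8.2  -1.6 181.7] [ 1.36883055  0.4040838  -0.0101913 ] 0.04578166323132363
```

```bash
python3 -m inch '[[-1,0.04,-0.0024,0,0],[-1,0.071,-0.0024,-0.02,0],[-1,0.071,-0.0024,-0.06,0],[-1,0.071,-0.0024,-0.1,0],[-1,0.071,-0.0024,-0.14,0],[-1,0.071,-0.0024,-0.165,0],[-1,0.071,-0.0024,-0.165,0],[-1,0.071,-0.0024,-0.165,0]]' 15
python3 -m inch '[[-1,0,0,-0.006,0],[-1,0,0,-0.012,0],[-1,0,0,-0.016,0],[-1,0,0,-0.016,0]]'
```

```text
t: 16.45
tool_pos: [0.5668, -0.1419, 0.0742]
orientation: [-1.176, 1.239, -1.253]
force: [-0.1, 0.1, 0.2]
opening: 0.0931
t: 16.95
tool_pos: [0.5665, -0.1418, 0.0577]
orientation: [-1.176, 1.24, -1.253]
force: [0.2, -0.1, 1.0]
opening: 0.0927
```

```bash
python3 -m inch '[[1,0,0,0,0],[1,0,0,0,0],[1,0,0,0,0],[1,0,0,0,0],[1,0,0,0,0],[1,0,0,0,0],[1,0,0,0,0],[1,0,0,0,0]]' 15; python3 -m inch '[[1,0,0,0,0],[1,0,0,0,0],[1,0,0,0,0]]' 25
```

```text
t: 17.95
tool_pos: [0.5664, -0.1418, 0.0577]
orientation: [-1.176, 1.24, -1.253]
force: [0.7, -0.5, -0.4]
opening: 0.0179
t: 18.32
tool_pos: [0.5664, -0.1418, 0.0577]
orientation: [-1.176, 1.24, -1.253]
force: [-1.7, 0.9, 2.0]
opening: 0.0116
```

```bash
python3 -m inch '[[1,-0.0014,0.0001,0.0038,0],[1,-0.0027,0.0002,0.0075,0],[1,-0.0041,0.0003,0.0113,0],[1,-0.0055,0.0004,0.015,0],[1,-0.0068,0.0004,0.0188,0],[1,-0.0082,0.0005,0.0226,0],[1,-0.0102,0.0007,0.0282,0],[1,-0.0137,0.0009,0.0376,0]]' 30
python3 -m inch '[[1,-0.01,0.0007,0.028,0],[1,-0.02,0.0013,0.056,0],[1,-0.03,0.002,0.09,0],[1,-0.03,0.002,0.12,0],[1,-0.03,0.002,0.13,0],[1,-0.03,0.002,0.13,0]]'
python3 chk.py; python3 - <<'E'
from h import *; from plant import robot
c=robot.read_camera("scene"); a=cv2.imread("pics/chk.png")
b=c["color"][110:270,90:270,::-1]; b=cv2.resize(b,(432,384),interpolation=cv2.INTER_CUBIC); cv2.imwrite("pics/w8.png",np.hstack([a[:,80:440],b]))
E
```

```text
t: 19.32
tool_pos: [0.5522, -0.1407, 0.0955]
orientation: [-1.177, 1.241, -1.252]
force: [0.5, -0.2, -2.7]
opening: 0.0118
t: 20.08
tool_pos: [0.5225, -0.1388, 0.2259]
orientation: [-1.176, 1.24, -1.253]
force: [0.1, -0.1, -3.1]
opening: 0.0119
plate box 154 74 197 156
lip [-100.9   59.    22. ] top [38.6 51.2  5. ]
lip [-99.  -58.5  22. ] top [ 38.9 -47.4   5. ]
dark (240, 214, 25, 16) [-81.6  -0.2  30. ]
tcp [ 0.52252857 -0.13882575  0.22591961] [ 27.8   0.8 160.1] [ 0.12839226 -0.10773399 -3.05406762] 0.011892642670967596
```

View pics/w8.png

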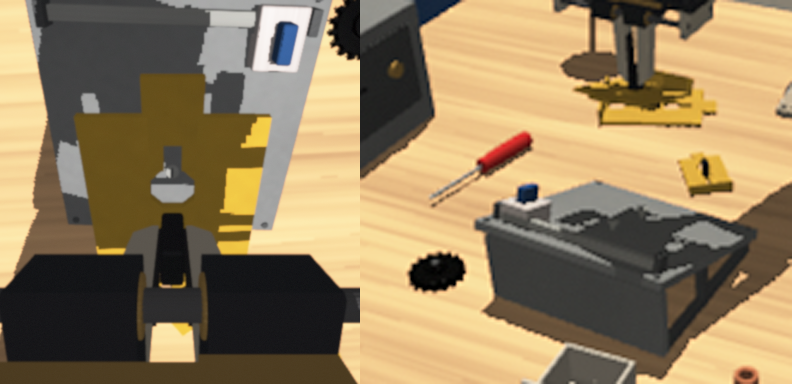

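The plate hangs in the gripper clear of the panel (about 3 N), and the screws are empty. Next I'll carry it over the tray, with the measured tray centre at (0.528, 0.2585) and yaw -0.173.

```bash
python3 -m inch '[[1,-0.002,0.04,0,0],[1,-0.004,0.09,0,-0.03],[1,-0.006,0.14,0,-0.05],[1,-0.008,0.19,0,-0.07],[1,-0.01,0.24,0,-0.09],[1,-0.012,0.29,0,-0.11],[1,-0.014,0.34,0,-0.118],[1,-0.016,0.38,0,-0.118]]'
python3 -m inch '[[1,0,0.02,0,0],[1,0,0.02,0,0],[1,0,0.02,0,0],[1,0,0.02,0,0]]'
python3 - <<'E'
from h import *; from plant import robot
c,s=wristcam(robot); print(s["tool_pos"],s["force"],s["opening"],Ro.from_rotvec(s["orientation"]).as_matrix()[:,0],s["q"])
h=cv2.cvtColor(c["color"],cv2.COLOR_RGB2HSV); m=cv2.inRange(h,(105,120,30),(130,255,255))
for q in blobs(m,300):
    print(cv2.boundingRect(q)); e=cv2.approxPolyDP(q,6,True).reshape(-1,2)
    for p in e: print(p,onz(c,p,.025)[:2].round(4))
T=robot.read_camera("top"); m=cv2.inRange(cv2.cvtColor(T["color"],cv2.COLOR_RGB2HSV),(18,130,60),(32,255,255))
E
```

```text
t: 21.18
tool_pos: [0.5043, 0.2433, 0.2218]
orientation: [-1.121, 1.329, -1.336]
force: [0.3, 0.3, -2.6]
opening: 0.0117
t: 21.68
tool_pos: [0.5046, 0.262, 0.2217]
orientation: [-1.121, 1.33, -1.337]
force: [-0.5, -1.3, -2.1]
opening: 0.0119
[0.50459561 0.26204578 0.22172086] [-0.45785907 -1.30899179 -2.13953197] 0.01185390755835977 [-1.70315190e-01 -9.85389307e-01  8.06165601e-04] [ 0.39114701  0.02870601  1.52597619 -0.00320513  1.58333663  2.13304509]
(177, 43, 142, 70)
[177  44] [0.6526 0.321 ]
[180 111] [0.5817 0.3339]
[219 111] [0.574  0.2892]
[220  72] [0.6158 0.2798]
[287  76] [0.5987 0.2058]
[285 111] [0.5609 0.2136]
[314 112] [0.5541 0.1806]
[317  45] [0.6252 0.1684]
(232, 147, 41, 54)
[245 147] [0.5277 0.2668]
[232 192] [0.4757 0.2924]
[262 200] [0.4592 0.2575]
[272 180] [0.4823 0.2413]
[259 167] [0.5009 0.2543]
[260 148] [0.5235 0.2493]
```

```bash
python3 -m inch '[[1,0.002,0.003,-0.04,0],[1,0.002,0.003,-0.08,0],[1,0.002,0.003,-0.12,0],[1,0.002,0.003,-0.155,0],[1,0.002,0.003,-0.18,0],[1,0.002,0.003,-0.195,0],[1,0.002,0.003,-0.195,0],[1,0.002,0.003,-0.195,0]]'
python3 -m inch '[[1,0,0,-0.003,0],[1,0,0,-0.006,0],[1,0,0,-0.006,0]]'
python3 -m inch '[[1,0,0,-0.003,0],[1,0,0,-0.005,0],[1,0,0,-0.005,0]]'
```

```text
t: 22.78
tool_pos: [0.5077, 0.2656, 0.0284]
orientation: [-1.118, 1.329, -1.337]
force: [0.1, -0.2, -3.4]
opening: 0.012
t: 23.15
tool_pos: [0.5076, 0.2656, 0.0223]
orientation: [-1.118, 1.329, -1.337]
force: [-0.9, -0.3, -2.3]
opening: 0.0117
t: 23.52
tool_pos: [0.5073, 0.2655, 0.0169]
orientation: [-1.119, 1.329, -1.337]
force: [-0.4, -0.2, -2.1]
opening: 0.0119
```

```bash
python3 -m inch '[[1,0,0,-0.002,0],[1,0,0,-0.004,0],[1,0,0,-0.004,0]]'
python3 -m inch '[[1,0,0,-0.002,0],[1,0,0,-0.004,0],[1,0,0,-0.004,0]]' 12
```

```text
t: 23.9
tool_pos: [0.5071, 0.2654, 0.0126]
orientation: [-1.12, 1.33, -1.337]
force: [-0.4, -0.6, -2.0]
opening: 0.012
t: 24.28
tool_pos: [0.5068, 0.2653, 0.0083]
orientation: [-1.12, 1.33, -1.337]
force: [-0.0, -0.4, -2.5]
opening: 0.0118
```

```bash
python3 -m inch '[[1,0,0,-0.002,0],[1,0,0,-0.004,0],[1,0,0,-0.004,0]]'
python3 -m inch '[[1,0,0,-0.002,0],[1,0,0,-0.004,0],[1,0,0,-0.004,0]]'
python3 - <<'E'
from h import *; from plant import robot
c,s=wristcam(robot); h=cv2.cvtColor(c["color"],cv2.COLOR_RGB2HSV); m=cv2.inRange(h,(18,130,40),(32,255,255)); m[235:]=0; m[:,:110]=0;m[:,400:]=0
q=blobs(m,500)[0]; print(cv2.boundingRect(q)); r=[(y,np.where(m[y])[0].min(),np.where(m[y])[0].max()) for y in range(0,235,12) if m[y].any()]; print(r)
E
```

```text
t: 24.65
tool_pos: [0.5078, 0.2654, 0.005]
orientation: [-1.118, 1.329, -1.338]
force: [2.3, -0.3, 1.0]
opening: 0.0119
t: 25.02
tool_pos: [0.5078, 0.2656, 0.0009]
orientation: [-1.118, 1.329, -1.337]
force: [2.6, -0.4, 0.3]
opening: 0.0119
(158, 75, 189, 160)
[(84, np.int64(222), np.int64(282)), (96, np.int64(223), np.int64(282)), (108, np.int64(223), np.int64(281)), (120, np.int64(159), np.int64(346)), (132, np.int64(160), np.int64(344)), (144, np.int64(162), np.int64(342)), (156, np.int64(164), np.int64(341)), (168, np.int64(165), np.int64(339)), (180, np.int64(167), np.int64(337)), (192, np.int64(169), np.int64(336)), (204, np.int64(170), np.int64(335)), (216, np.int64(172), np.int64(332)), (228, np.int64(174), np.int64(331))]
```

Lip contact came at TCP z≈0.006, and the plate is pivoting: tilt is about 14° from the width ratio. I'll carry on down while following forward.

```bash
cat > tilt.py <<'E'
from h import *; from plant import robot
c,s=wristcam(robot); h=cv2.cvtColor(c["color"],cv2.COLOR_RGB2HSV); m=cv2.inRange(h,(18,130,40),(32,255,255)); m[235:]=0; m[:,:110]=0;m[:,400:]=0
A=[]
for y in range(60,230,4):
    r=np.where(m[y])[0]
    if len(r) and 130<np.ptp(r)<260: z=c["mtx"][0,0]*.09/(np.ptp(r)+1); A.append(np.array(c["R"]).T@(np.r_[((r.min()+r.max())/2-c["mtx"][0,2])/c["mtx"][0,0]*z,(y-c["mtx"][1,2])/c["mtx"][0,0]*z,z]-c["t"]))
A=np.array(A); d=np.polyfit(np.hypot(*(A[:,:2]-A[0,:2]).T),A[:,2],1); print(len(A),"tilt deg, from far end",np.degrees(np.arctan(d[0])).round(1),"z far/near",A[0].round(4),A[-1].round(4)); print(s["tool_pos"],s["force"],s["opening"])
E
python3 -m inch '[[1,0.0015,-0.0002,-0.003,0],[1,0.003,-0.0005,-0.006,0],[1,0.003,-0.0005,-0.006,0]]'; python3 tilt.py
python3 -m inch '[[1,0.0015,-0.0002,-0.003,0],[1,0.002,-0.0004,-0.005,0],[1,0.002,-0.0004,-0.005,0]]'; python3 tilt.py
```

```text
t: 25.45
tool_pos: [0.5102, 0.2649, -0.0058]
orientation: [-1.119, 1.33, -1.337]
force: [0.7, -0.2, -0.7]
opening: 0.012
29 tilt deg, from far end -6.1 z far/near [0.5753 0.2555 0.0182] [0.5136 0.2643 0.0176]
[ 0.51018428  0.26491407 -0.00579322] [ 0.69231206 -0.15300923 -0.6520568 ] 0.011952020538571095
t: 25.88
tool_pos: [0.5117, 0.2644, -0.0112]
orientation: [-1.12, 1.331, -1.337]
force: [1.0, 0.2, -0.9]
opening: 0.012
28 tilt deg, from far end -3.0 z far/near [0.5746 0.2541 0.0143] [0.5151 0.2638 0.0123]
[ 0.51169436  0.26439682 -0.01116796] [ 1.01860107  0.15247192 -0.86779428] 0.011997574344252646
```

```bash
python3 -m inch '[[1,0.0005,0,-0.001,0],[1,0.001,-0.0002,-0.0025,0],[1,0.001,-0.0002,-0.0025,0]]'; python3 tilt.py
python3 -m inch '[[1,0,0,-0.001,0],[1,0,0,-0.002,0],[1,0,0,-0.002,0]]' 6; python3 tilt.py
```

```text
t: 26.3
tool_pos: [0.5125, 0.2642, -0.0138]
orientation: [-1.121, 1.331, -1.337]
force: [0.9, -0.2, -0.6]
opening: 0.0118
28 tilt deg, from far end -0.4 z far/near [0.5753 0.2536 0.0085] [0.516  0.2636 0.0096]
[ 0.51250601  0.2642094  -0.01380865] [ 0.86377744 -0.19076477 -0.59030633] 0.01181204368182033
t: 26.72
tool_pos: [0.5126, 0.2642, -0.015]
orientation: [-1.121, 1.331, -1.337]
force: [-1.7, -1.7, 6.8]
opening: 0.0123
27 tilt deg, from far end -0.3 z far/near [0.5734 0.2539 0.0079] [0.5166 0.2638 0.0095]
[ 0.51263435  0.2641584  -0.01501588] [-1.69581592 -1.67735982  6.80977834] 0.012277467655698706
```

The plate is flat (tilt about 0°, face z about 0.009, contact force rising). I'll ease off, open a little, and rise.

```bash
python3 -m inch '[[1,0,0,0.001,0],[0.4,0,0,0.001,0],[0.4,0,0,0.001,0],[0.4,0,0,0.001,0],[0.4,0,0,0.001,0]]' 5
python3 -m inch '[[0.4,0,0,0.015,0],[0.4,0,0,0.035,0],[0.4,0,0,0.06,0],[0.4,0,0,0.1,0],[0.4,0,0,0.16,0],[0.4,0,0,0.2,0],[0.4,0,0,0.22,0],[0.4,0,0,0.22,0]]'
python3 -m inch '[[0,-0.05,0,0.02,0],[0,-0.1,0,0.03,0],[0,-0.12,0,0.04,0],[0,-0.12,0,0.04,0]]'
python3 - <<'E'
from h import *; from plant import robot
c,s=wristcam(robot); print(s["tool_pos"],s["opening"])
h=cv2.cvtColor(c["color"],cv2.COLOR_RGB2HSV); y=cv2.inRange(h,(18,130,40),(32,255,255)); y[235:]=0
for q in blobs(y,300)[:2]:
    r=cv2.minAreaRect(q); print("yellow",cv2.boundingRect(q),[onz(c,p,.010)[:2].round(4).tolist() for p in cv2.approxPolyDP(q,5,True).reshape(-1,2)])
b=cv2.inRange(h,(105,100,25),(130,255,255)); b[250:]=0
for q in blobs(b,300)[:2]: print("blue",cv2.boundingRect(q),[onz(c,p,.025)[:2].round(4).tolist() for p in cv2.approxPolyDP(q,6,True).reshape(-1,2)])
T=robot.read_camera("top")["color"]; cv2.imwrite("pics/topend.png",T[:,:,::-1]); a=cv2.imread("pics/top0.png")[:,:,::-1]
d=cv2.absdiff(T,a.copy()).max(2); d=cv2.medianBlur((d>45).astype(np.uint8)*255,3)
print([cv2.boundingRect(q) for q in blobs(d,25)])
E
```

```text
t: 27.4
tool_pos: [0.5126, 0.2642, -0.0141]
orientation: [-1.121, 1.331, -1.337]
force: [0.5, -0.3, 0.3]
opening: 0.0281
t: 28.4
tool_pos: [0.5135, 0.2645, 0.2079]
orientation: [-1.117, 1.329, -1.337]
force: [-0.2, 0.3, 0.1]
opening: 0.0275
t: 28.9
tool_pos: [0.3924, 0.2646, 0.2468]
orientation: [-1.119, 1.329, -1.336]
force: [-0.3, -0.2, -0.1]
opening: 0.0461
[0.39237295 0.26457645 0.24676841] 0.04614326568238948
yellow (199, 0, 74, 121) [[0.5818, 0.2967], [0.4561, 0.3209], [0.4411, 0.2333], [0.566, 0.2112], [0.5719, 0.2392], [0.5817, 0.2399]]
blue (165, 0, 137, 139) [[0.5934, 0.3315], [0.4408, 0.3592], [0.4134, 0.2065], [0.567, 0.1784], [0.5771, 0.2369], [0.57, 0.2382], [0.5629, 0.2091], [0.4422, 0.2289], [0.4544, 0.3215], [0.5773, 0.2988], [0.5752, 0.2687], [0.5823, 0.2673]]
[(0, 122, 460, 262), (420, 290, 92, 91), (303, 347, 132, 37), (274, 133, 33, 51), (179, 306, 17, 22), (294, 118, 15, 14), (165, 330, 13, 22), (315, 120, 17, 13), (39, 124, 12, 26), (39, 208, 18, 8)]
```

```bash
python3 -c "
from plant import robot
print(robot.read_state()['force'],robot.read_state()['t']); print(robot.close_job())"
```

```text
[ 0.53840238 -0.54042709 -0.44136522] 29.0
the job is handed in; nothing more can be done
None
```

The job is done and was handed in at about 29 s of robot time. I got no verdict back.

**What I did**
- **Carriage:** I pushed it to its -0.085 stop. The first two passes went over the tab without moving it, because the real fingertips sit about 27 mm behind the reported TCP. I corrected for that and the third push worked.
- **Plate off the panel:** I pushed the plate up by its lip about 22–23 mm, until both screw heads stood in the big ends, and let go there. I then took it by the pull and drew it off along the panel's normal.
- **Tray:** I set the plate down lip first, let it pivot in the grip until flat, opened the gripper and backed off.

**Last checks**
- Carriage measured at about -85 mm along the rail; I did not measure it again after the plate was lifted.
- The plate lies inside the tray with about 20 mm between its lip and the near wall. Its tilt was about 0° just before release.
- The gripper was clear of everything, with wrist force within noise (below 1 N).
- Comparing the top camera's first and last pictures showed no change at the gear, sprocket, bushing or coin cup. The arm blocked part of that view, so the comparison cannot confirm the grease jar or screwdriver; no move was aimed near either of them.
- My panel heights disagreed by up to about 8 mm between some camera pairs, and the lip touched the tray about 6 mm lower than I predicted. Contact forces settled both.

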